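Refit the guide rod of the cup magazine

TASK

One guide rod of the cup magazine has been washed and must go back in. Take the long rod (blue band) out of the drying stand and thread it tip first, from above, down through the open upper bushing of the magazine and then through the bushing right below it, until the tip stands about 20 mm out below the lower bushing. Finish while still holding the rod there in the gripper, upright in both bushings, steady and without leaning hard on them, so that a colleague can screw the nut on from underneath; leave the other rods and everything else on the counter where they are.

Things in the scene. Friction and masses are not known exactly. Their poses are not given: they have to be found in the camera images.
- long_rod: the rod to fit: round, stainless, 12 mm thick, 155 mm long, 0.11 to 0.18 kg, blue band near its middle and blue dot on its top, 15 mm of dark thread at each end. Stands in one of the stand's three sockets (varies), 2 mm of play; its lowest 40 mm are in the socket, its top is 165 mm above the counter. Origin: centre of its lower end (the tip); z along the rod, up. Tip tapers over 5 mm to 6 mm wide.
- rod_top (a point): centre of the long rod's top end, 155 mm from its tip
- magazine: cup magazine, fixed: aluminium foot plate and column carry two white rings, one above the other, round a stack of small cups. Two guide rods with dark cap nuts are fitted, the third pair of brass bushings is empty. Origin: on the counter below the cups' axis; x points to the empty bushings (47 mm out), the column is 86 mm out on the other side; z up. Nothing on it is higher than 165 mm.
- upper_bushing (a point): centre of the mouth (top face) of the empty upper bushing, 153 mm above the counter. Brass, 18 mm long, flange 27 mm across; countersunk from 23 mm at the top face to the 15 mm bore 6 mm down. The vertical bore goes right through, its lower end 135 mm above the counter. Axes as the magazine's.
- lower_bushing (a point): centre of the underside of the empty lower bushing, 70 mm above the counter, vertically below the upper one. Same bushing: countersunk mouth at the top, 88 mm above the counter, 15 mm bore right through. Below it there is only free air down to the counter.
- drying_stand: grey plastic block, 75 x 190 x 50 mm, on a thin steel tray (105 x 220 x 4 mm), fixed to the counter, with three sockets of 16.5 mm in a row along its y axis at -60, 0 and +60 mm, 40 mm deep (floor 10 mm above the counter). Origin: on the counter, below its middle.
- short_rod_a: bystander: stainless rod with a yellow band and yellow dot on top, 12 mm in diameter and 105 mm long, standing in another socket of the drying stand (top 115 mm above the counter). Origin: centre of its lower end
- short_rod_b: bystander: same as short_rod_a, in the remaining socket
- tamper: bystander: steel coffee tamper, 58 mm wide, 86 mm high, standing on the counter between the magazine and the stand. Origin: centre of its underside
- milk_pitcher: bystander: steel milk pitcher, 84 mm wide, 105 mm high, on the drip tray at the far side. Origin: centre of its underside
- takeaway_cup: bystander: navy paper cup with white lid, 87 mm wide, 111 mm high, on the lit pickup pad at the far left. Origin: centre of its underside
- syrup_bottle: bystander: amber bottle, 68 mm wide, 180 mm high, on the right. Origin: centre of its underside
- syrup_bottle_b: bystander: green bottle, 68 mm wide, 180 mm high, on the left. Origin: centre of its underside

How it is judged:
On the way, in this order (a step that is already met when the one before it is completed fails the run):
1. the long rod is lifted out of the drying stand in the gripper (height (world z) of long_rod above 0.07 m and contact force between the fingers and long_rod above 1 N), for 0.2 s.
2. the rod's tip has entered the upper bushing from above (horizontal distance between long_rod and upper_bushing below 0.006 m and z of long_rod in the frame of upper_bushing between -0.06 and -0.006 m), for 0.1 s.
3. the rod's tip has come out below the lower bushing, with the rod in both bushings (z of long_rod in the frame of lower_bushing below -0.005 m and horizontal distance between long_rod and lower_bushing below 0.006 m and angle between the z axis of long_rod and the z axis of upper_bushing, either way round below 0.06 rad), for 0.2 s.
At the end, for the whole second after the job is handed in: The long rod spans both bushings: tip 12 to 30 mm below the lower bushing and within 5 mm of its axis, upright within 0.05 rad, still (under 0.02 m/s); fingers grip it with over 2 N, it presses on the magazine with under 10 N, and the arm does not touch the magazine (z of long_rod in the frame of lower_bushing between -0.03 and -0.012 m and horizontal distance between long_rod and lower_bushing below 0.005 m and angle between the z axis of long_rod and the z axis of upper_bushing, either way round below 0.05 rad and contact force between the fingers and long_rod above 2 N and contact force between long_rod and magazine below 10 N and contact force between the arm and magazine below 0.5 N and linear speed of long_rod below 0.02 m/s); the arm keeps its last pose, push and grip.
It fails at once if another rod is disturbed (distance of any of short_rod_a, short_rod_b from where it was at the start of the episode above 0.02 m).
It fails at once if something else on the counter is pushed away (distance of any of tamper, milk_pitcher, takeaway_cup, syrup_bottle, syrup_bottle_b from where it was at the start of the episode above 0.03 m).
It also fails if it takes over 61 s, if anything falls off the work surface, if the arm or the gripper's body presses on something with over 40 N, if the wrist force passes 120 N, or if a joint passes its speed limit or range.

ROBOT

A 6-joint arm with a two-finger parallel gripper is mounted at the origin on the work surface. World frame = base frame: x ahead of the robot, y to its left, z up, the work surface at z = 0. Lengths are in m, angles in rad, forces in N, time in s.
With the tool pointing down it reaches from about 0.325 to 0.9 m from the base axis. Payload 6.1 kg.
Tool frame: the origin (TCP) lies midway between the tips of the shut fingers; the grasp point (between the pads) lies 19 mm behind it (pinch_z is the distance from the TCP to the grasp point, in m); z points along the fingers, y is the direction in which the jaws open and shut (so a half turn about z gives the same grasp; the last joint's range is limited). The gripper opens to 85 mm and grips with 20 to 120 N. Pads are 22 mm wide; open, the fingers measure 114 mm over their backs; the gripper's body (76 mm by 85 mm) begins 54 mm behind the grasp point. The pads swing forward as they close: fully open they stand 13 mm farther back than shut.
Start: joints at [-1.236, 0.22, 1.526, -0, 1.395, -0.126], TCP at [0.278, -0.56, 0.231] pointing down, gripper open.
Joint ranges: [-2.98, 2.98], [-0.91, 2.08], [0.09, 2.57], [-1.24, 4.39], [0.2, 2.65], [-2.68, 2.68]. Speed limits (rad/s): [2.57, 2.57, 3.01, 3.14, 3.14, 3.14].

INTERFACE

Orientations are given as a 3x3 rotation matrix whose columns are the frame's x, y, z axes.
In Python, from plant import * gives the robot as it stands.
- The arm moves only by the tool send_rows, never from a script. Its argument "deltas" is a list that holds one entry, the list of rows, each a list of 7 numbers: the shift along the tool's x, y, z in m, then the turn, a rotation vector about the tool's x, y, z in degrees, then the closure, from -1 (fully open) to 1 (shut), so that 0 is half open. In form: [[[tx, ty, tz, rx, ry, rz, claw], ...]]. A call has 1 to 12 rows; each row is the pose to reach, as a shift and turn from the pose measured when the call began, along the tool's axes at that moment; what a row does not reach only later rows make up. A row lasts 1/12 s, in which the tool goes at most 41.7 mm and 7.16 degrees, less where a joint would pass 70% of its speed; a pose out of reach is approached as far as the arm can. A call with a gripper value outside its range is refused whole. The fingers move at their own pace and stop on an object; "force" is the grip in N (left out, the last holds). Time passes only in rows, so rows that repeat a pose let the fingers close. It gives the time, the measured TCP pose, the force and the opening at its end, in the units of the state.
- get_obs(): the state, without advancing time (a new reading comes with each control period).
- snapshot(name): name is "scene" or "top" or "wrist"; returns a dict with "img" (480x640x3 uint8, blue, green, red), "camera_matrix" (3x3 intrinsics, pixels), "rvec" (rotation vector, rad) and "tvec" (3), from world to camera coordinates, as OpenCV has them. Camera axes: x right, y down, z forward; pixel columns grow to the right and rows downward; lengths in m; the calibration is good to about 2 mm. A picture is of the moment at which its call begins. There is no depth.
- sign_off(): hands the job in, once; it reports no verdict.
The state is a dict: "clock": time; "joint_pos": joint angles; "joint_velocities": joint speeds; "joint_torque": joint torques, N m; "position": TCP position; "ee_rot": TCP orientation; "ft_force": force on the tool from outside, world axes, zero at the start; "moment": the same for the moment, N m; "finger_gap": finger opening in m.
Only numpy, scipy, OpenCV 4.12 (cv2) and the standard library are available. Lean on these libraries where they do the work, as an engineer would, in place of code of your own. Each camera call takes 0.05 s, during which the arm holds its last target.

## Working session

There is one attempt and no reset: what is moved stays moved. The work goes in short steps, Python scripts to look and compute and a tool call to move; the robot and the scene stay as the last step left them, time stands still between calls to the robot, and variables do not carry over. Pictures are saved under pics/ and viewed, and the job is handed in when it is done.

Besides the shell and the picture viewer there is one more tool, called after "Call:" as a command line: name --argument value ..., lists and objects as JSON in quotes. send_rows: Moves the arm, as the interface text tells. Its arguments: {"type":"object","properties":{"deltas":{"type":"array"},"force":{"type":"number"}},"required":["deltas"]}

```bash
ls; mkdir -p pics
cat > h.py <<'E'
from plant import *
import numpy as np, cv2
def snap(name,fn=None):
    s=snapshot(name)
    if fn: cv2.imwrite('pics/'+fn+'.png',s['img'])
    return s
def ray(s,u,v):
    K=s['camera_matrix'];R,_=cv2.Rodrigues(np.array(s['rvec'],float));t=np.array(s['tvec'],float).ravel()
    d=R.T@np.linalg.solve(K,np.array([u,v,1.]));c=-R.T@t
    return c,d/np.linalg.norm(d)
def onz(s,u,v,z):
    c,d=ray(s,u,v);return c+d*(z-c[2])/d[2]
def proj(s,p):
    return cv2.projectPoints(np.array(p,float).reshape(-1,3),np.array(s['rvec'],float),np.array(s['tvec'],float),np.array(s['camera_matrix'],float),None)[0].reshape(-1,2)
E
python3 - <<'E'
from h import *
import pickle
np.set_printoptions(precision=4,suppress=True)
D={}
for n in ['scene','top','wrist']:
    D[n]=snap(n,n+'0'); print(n,ray(D[n],320,240))
pickle.dump(D,open('d0.pkl','wb'))
print(get_obs())
E
```

```text
pics
scene (array([ 1.268 , -0.719 ,  1.1078]), array([-0.4812,  0.5216, -0.7045]))
top (array([0.4375, 0.0122, 1.1576]), array([ 0.1415,  0.0004, -0.9899]))
wrist (array([ 0.3459, -0.5256,  0.3745]), array([-0.2671, -0.1359, -0.954 ]))
{'clock': 0.15, 'joint_pos': array([-1.2361,  0.221 ,  1.5273, -0.    ,  1.3947, -0.1261]), 'joint_velocities': array([ 0.0001, -0.001 , -0.0039, -0.0007,  0.0013, -0.0004]), 'joint_torque': array([  0.    , -49.7486, -38.9904,  -0.0001,   0.0071,   0.    ]), 'position': array([ 0.2778, -0.5594,  0.2305]), 'ee_rot': array([[ 0.8957,  0.4447, -0.0005],
       [ 0.4447, -0.8957,  0.0014],
       [ 0.0002, -0.0015, -1.    ]]), 'ft_force': array([ 0.9602,  0.4176, -0.5848]), 'moment': array([-0.0276,  0.0449,  0.0038]), 'finger_gap': 0.0851522014003773}
```

View pics/scene0.png

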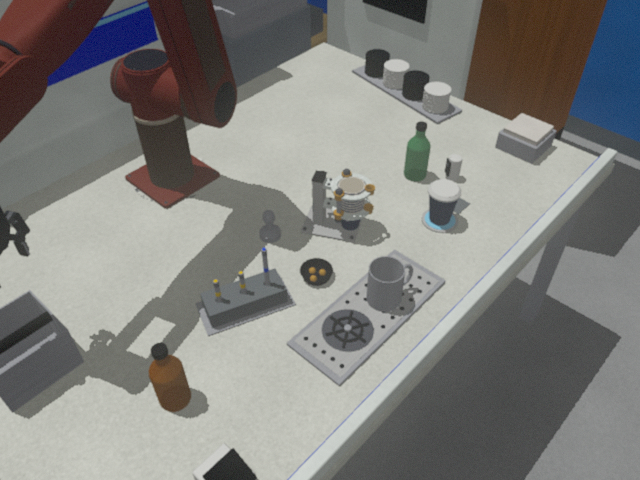

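View pics/top0.png

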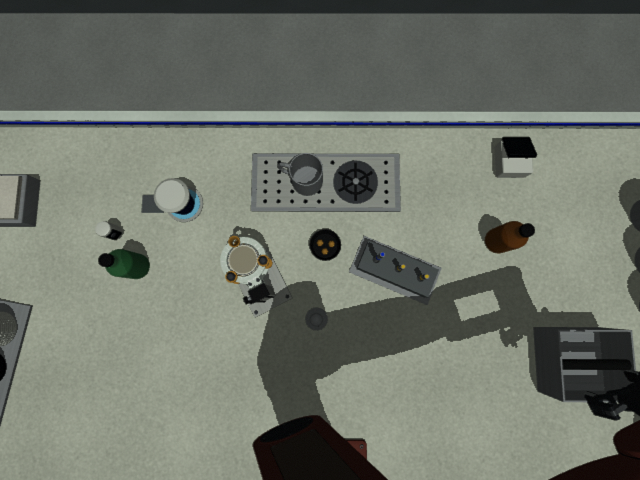

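View pics/wrist0.png

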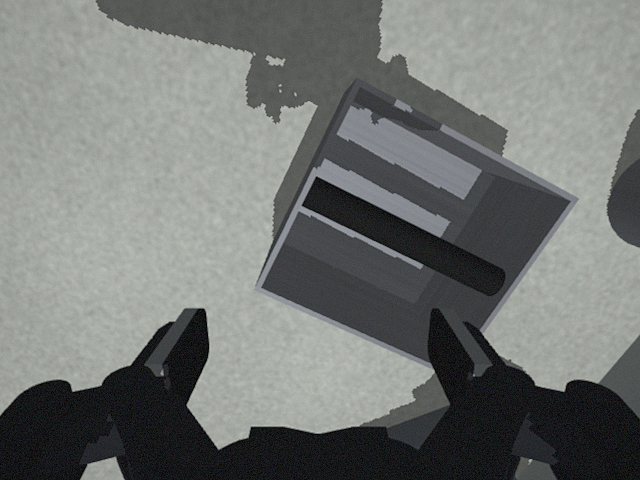

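The scene view shows the stand at (245,300), the long rod at (265,250) and the magazine at (345,205). The top view has the blue dot at about (382,255), yellow dots at about (402,267) and (427,276), and the magazine at (243,260). I'll zoom in next.

Run:
```python
import cv2,numpy as np
t=cv2.imread('pics/top0.png');s=cv2.imread('pics/scene0.png')
a=cv2.resize(t[215:325,205:305],None,fx=4,fy=4,interpolation=cv2.INTER_CUBIC)
b=cv2.resize(t[225:305,340:445],None,fx=4,fy=4,interpolation=cv2.INTER_CUBIC)
o=np.zeros((440,830,3),np.uint8);o[:440,:400]=a;o[:320,405:825]=b
cv2.imwrite('pics/topz.png',o[:,:800])
a=cv2.resize(s[160:250,295:395],None,fx=4,fy=4,interpolation=cv2.INTER_CUBIC)
b=cv2.resize(s[235:335,195:295],None,fx=4,fy=4,interpolation=cv2.INTER_CUBIC)
o=np.zeros((400,800,3),np.uint8);o[:360,:400]=a;o[:400,400:]=b
cv2.imwrite('pics/scz.png',o)
```

```text
(no output)
```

View pics/topz.png

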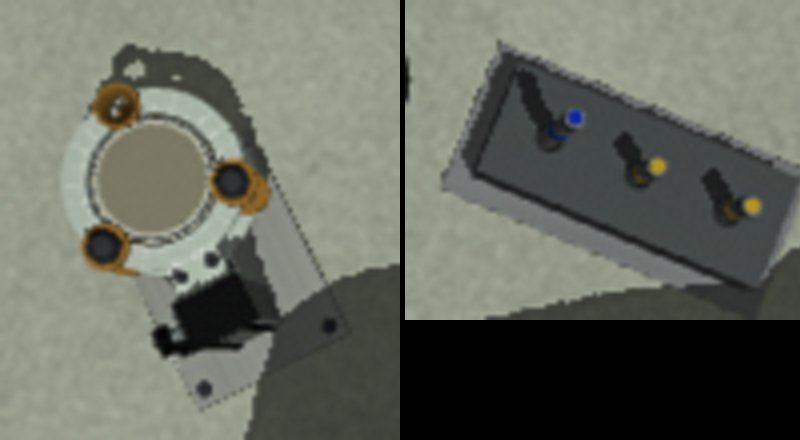

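View pics/scz.png

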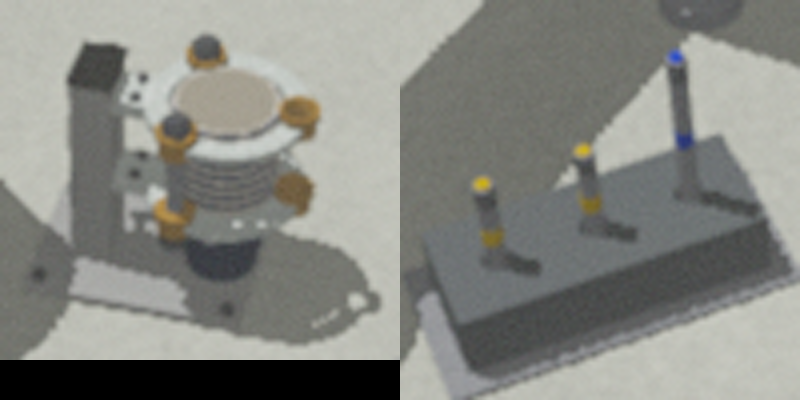

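Run:
```python
from h import *
import pickle
np.set_printoptions(precision=4,suppress=True)
D=pickle.load(open('d0.pkl','rb'))
def blobs(s,lo,hi,box,mn=3):
    u0,v0,u1,v1=box
    h=cv2.cvtColor(s['img'],cv2.COLOR_BGR2HSV)[v0:v1,u0:u1]
    m=cv2.inRange(h,np.array(lo),np.array(hi))
    n,l,st,c=cv2.connectedComponentsWithStats(m,connectivity=8)
    return [(st[i,4],c[i]+[u0,v0],st[i,:4]+[u0,v0,0,0]) for i in range(1,n) if st[i,4]>=mn]
T,S=D['top'],D['scene']
for nm,s,bx in [('top',T,(340,225,445,305)),('scene',S,(195,235,295,335))]:
    for a,c,b in blobs(s,(110,120,70),(130,255,255),bx): print(nm,'blue',a,c,b,onz(s,*c,.165))
    for a,c,b in blobs(s,(18,120,120),(32,255,255),bx): print(nm,'yel',a,c,b,onz(s,*c,.115))
for nm,s,bx in [('top',T,(205,215,305,325)),('scene',S,(295,160,395,250))]:
    for a,c,b in blobs(s,(8,110,50),(22,255,255),bx,8): print(nm,'brass',a,c,b,onz(s,*c,.153), onz(s,b[0]+b[2]/2-.5,b[1]+b[3]/2-.5,.153))
# cup disc, beige
    for a,c,b in blobs(s,(10,25,80),(25,90,200),bx,40): print(nm,'beige',a,c,b,onz(s,*c,.153))
print(proj(T,[0,0,0]))
```

```text
top blue 11 [382.0909 253.6364] [381 252   3   4] [ 0.5486 -0.1283  0.165 ]
top blue 3 [379. 259.] [378 259   3   1] [ 0.5364 -0.1211  0.165 ]
top yel 11 [402.6364 266.0909] [401 265   4   3] [ 0.5247 -0.1836  0.115 ]
top yel 11 [426.3636 275.9091] [425 275   4   3] [ 0.5017 -0.239   0.115 ]
scene blue 5 [263.4 248.8] [263 248   2   3] [ 0.5491 -0.1271  0.165 ]
scene blue 9 [265.6667 269.7778] [264 269   4   3] [ 0.5989 -0.1676  0.165 ]
scene yel 7 [240.2857 272.    ] [239 271   3   3] [ 0.5257 -0.1821  0.115 ]
scene yel 6 [215.  280.5] [214 280   3   2] [ 0.5029 -0.2377  0.115 ]
scene yel 7 [241.8571 286.    ] [241 285   3   3] [ 0.5596 -0.2079  0.115 ]
scene yel 8 [216.875 294.125] [216 293   3   3] [ 0.5365 -0.2608  0.115 ]
top brass 90 [233.7556 240.8111] [228 236  12  11] [0.5783 0.2117 0.153 ] [0.5779 0.2123 0.153 ]
top brass 90 [265.3889 261.7444] [257 255  15  14] [0.5302 0.1375 0.153 ] [0.5307 0.1407 0.153 ]
top brass 66 [232.1364 277.3939] [225 271  14  13] [0.4941 0.2126 0.153 ] [0.495  0.2141 0.153 ]
scene brass 9 [344. 175.] [342 173   6   4] [0.5003 0.2058 0.153 ] [0.4999 0.2082 0.153 ]
scene brass 40 [369.8   187.575] [366 185   9   6] [0.5816 0.2112 0.153 ] [0.5818 0.2117 0.153 ]
scene brass 26 [338.6923 195.2692] [334 192  10   8] [0.5432 0.1359 0.153 ] [0.5435 0.1349 0.153 ]
scene brass 29 [336.7586 214.    ] [334 210   8   9] [0.5855 0.0807 0.153 ] [0.5868 0.0819 0.153 ]
scene beige 354 [350.3305 184.7486] [334 171  35  31] [0.538  0.1867 0.153 ]
scene beige 40 [368.125 207.7  ] [363 203  11  11] [0.6269 0.1491 0.153 ]
[[324.1961 483.2567]]
```

Call:
send_rows --deltas '[[[0.01,-0.005,-0.02,0,0,0,-1],[0.03,-0.02,-0.04,0,0,0,-1],[0.055,-0.035,-0.05,0,0,0,-1],[0.08,-0.05,-0.05,0,0,0,-1],[0.11,-0.065,-0.05,0,0,0,-1],[0.14,-0.085,-0.05,0,0,0,-1],[0.17,-0.105,-0.05,0,0,0,-1],[0.2,-0.12,-0.05,0,0,0,-1],[0.225,-0.14,-0.05,0,0,0,-1],[0.25,-0.153,-0.05,0,0,0,-1],[0.265,-0.165,-0.05,0,0,0,-1],[0.265,-0.165,-0.05,0,0,0,-1]]]'

```text
clock: 1.15
position: [0.4432, -0.2905, 0.2806]
ee_rot: [[0.894, 0.448, -0.0], [0.448, -0.894, 0.003], [0.001, -0.003, -1.0]]
ft_force: [0.6, 1.2, -0.4]
finger_gap: 0.0855
```

Call:
send_rows --deltas '[[[0.015,-0.01,0,0,0,0,-1],[0.04,-0.025,0,0,0,0,-1],[0.07,-0.042,0,0,0,0,-1],[0.1,-0.06,0,0,0,0,-1],[0.125,-0.075,0,0,0,0,-1],[0.147,-0.087,0,0,0,0,-1],[0.16,-0.095,0,0,0,0,-1],[0.168,-0.098,0,0,0,0,-1],[0.168,-0.098,0,0,0,0,-1],[0.168,-0.098,0,0,0,0,-1]]]'

```text
clock: 1.98
position: [0.5492, -0.1283, 0.2807]
ee_rot: [[0.894, 0.448, -0.001], [0.448, -0.894, 0.003], [0.0, -0.003, -1.0]]
ft_force: [-0.0, -0.3, -0.4]
finger_gap: 0.0852
```

Run:
```python
from h import *
np.set_printoptions(precision=4,suppress=True)
s=snap('wrist','w1'); o=get_obs(); print(o['clock'],o['position'],o['ee_rot'],o['joint_pos'])
print('proj dot',proj(s,[.549,-.1275,.165]))
h=cv2.cvtColor(s['img'],cv2.COLOR_BGR2HSV); m=cv2.inRange(h,np.array((110,120,50)),np.array((130,255,255)))
n,l,st,c=cv2.connectedComponentsWithStats(m)
for i in range(1,n):
    if st[i,4]>20: print(st[i],c[i],onz(s,*c[i],.165))
```

```text
2.0333 [ 0.549  -0.1287  0.2808] [[ 0.8943  0.4475 -0.0009]
 [ 0.4475 -0.8943  0.0026]
 [ 0.0004 -0.0027 -1.    ]] [-0.3714  0.0468  1.6254  0.0021  1.4711  0.7353]
proj dot [[317.6424 232.2391]]
[311 206  13   9  43] [317.1628 208.6047] [ 0.5643 -0.1195  0.165 ]
[311 230  12  11 102] [316.3922 235.1275] [ 0.5467 -0.1277  0.165 ]
```

View pics/w1.png

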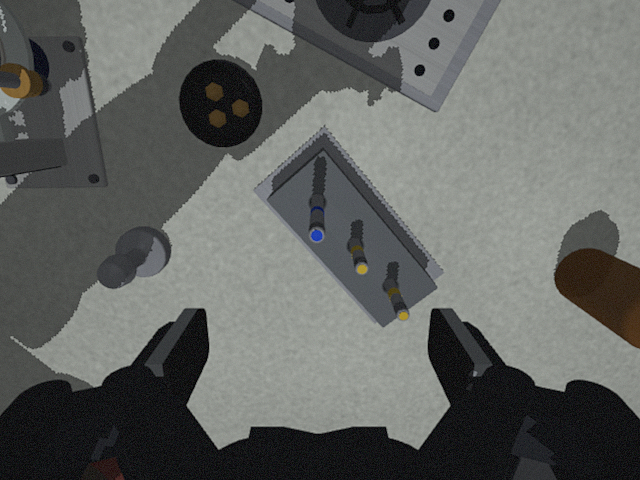

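The wrist picture shows the blue dot at (316,235), between the jaws. That puts it within 2 mm of the other two views, so I'll descend.

Call:
send_rows --deltas '[[[-0.001,0,0.01,0,0,0,-1],[-0.001,0,0.03,0,0,0,-1],[-0.001,0,0.05,0,0,0,-1],[-0.001,0,0.07,0,0,0,-1],[-0.001,0,0.09,0,0,0,-1],[-0.001,0,0.11,0,0,0,-1],[-0.001,0,0.125,0,0,0,-1],[-0.001,0,0.138,0,0,0,-1],[-0.001,0,0.146,0,0,0,-1],[-0.001,0,0.15,0,0,0,-1],[-0.001,0,0.15,0,0,0,-1]]]'

```text
clock: 2.95
position: [0.5474, -0.129, 0.13]
ee_rot: [[0.895, 0.447, -0.002], [0.447, -0.895, 0.003], [-0.001, -0.004, -1.0]]
ft_force: [-0.7, -0.8, 0.9]
finger_gap: 0.0857
```

Run:
```python
from h import *
np.set_printoptions(precision=4,suppress=True)
s=snap('wrist','w2'); o=get_obs(); print(o['clock'],o['position'],o['ft_force'])
h=cv2.cvtColor(s['img'],cv2.COLOR_BGR2HSV); m=cv2.inRange(h,np.array((110,120,50)),np.array((130,255,255)))
n,l,st,c=cv2.connectedComponentsWithStats(m)
for i in range(1,n):
    if st[i,4]>20: print(st[i],c[i],onz(s,*c[i],.165))
```

```text
3.0 [ 0.548  -0.1291  0.1309] [0.7725 0.2918 0.2511]
[305 266  24  19 222] [316.6712 272.7477] [ 0.575  -0.1146  0.165 ]
[303 350  25  23 464] [315.2306 360.75  ] [ 0.5463 -0.1284  0.165 ]
```

View pics/w2.png

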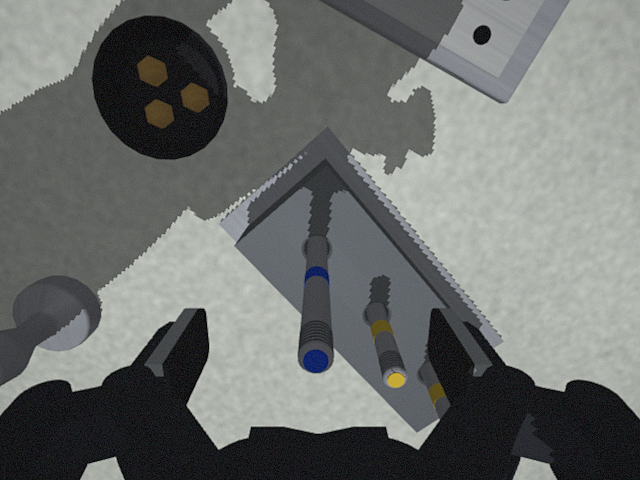

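The rod sits midway between the jaws, with its dot at (315,361). Closing.

Call:
send_rows --deltas '[[[0,0,0,0,0,0,1],[0,0,0,0,0,0,1],[0,0,0,0,0,0,1],[0,0,0,0,0,0,1],[0,0,0,0,0,0,1],[0,0,0,0,0,0,1],[0,0,0,0,0,0,1],[0,0,0,0,0,0,1],[0,0,0,0,0,0,1],[0,0,0,0,0,0,1]]]' --force 60

```text
clock: 3.83
position: [0.5482, -0.129, 0.1312]
ee_rot: [[0.894, 0.447, -0.0], [0.447, -0.894, 0.003], [0.001, -0.003, -1.0]]
ft_force: [-0.7, 0.6, 2.8]
finger_gap: 0.0104
```

Call:
send_rows --deltas '[[[0,0,-0.005,0,0,0,1],[0,0,-0.015,0,0,0,1],[0,0,-0.03,0,0,0,1],[0,0,-0.045,0,0,0,1],[0,0,-0.065,0,0,0,1],[0,0,-0.085,0,0,0,1],[0,0,-0.105,0,0,0,1],[0,0,-0.125,0,0,0,1],[0,0,-0.145,0,0,0,1],[0,0,-0.165,0,0,0,1],[0,0,-0.18,0,0,0,1],[0,0,-0.185,0,0,0,1]]]'

```text
clock: 4.83
position: [0.5492, -0.13, 0.32]
ee_rot: [[0.894, 0.447, 0.004], [0.447, -0.894, 0.001], [0.004, 0.001, -1.0]]
ft_force: [0.7, -0.7, -1.7]
finger_gap: 0.0105
```

Run:
```python
from h import *
np.set_printoptions(precision=4,suppress=True)
s=snap('wrist','w3'); o=get_obs(); print(o['clock'],o['position'],o['ft_force'],o['moment'],o['finger_gap'])
s=snap('scene');cv2.imwrite('pics/s3.png',cv2.resize(s['img'][130:330,190:390],None,fx=3,fy=3))
```

```text
4.8833 [ 0.5492 -0.13    0.3196] [ 0.6069  0.0036 -0.3991] [-0.0058  0.0015  0.0332] 0.010512045866810548
```

View pics/w3.png

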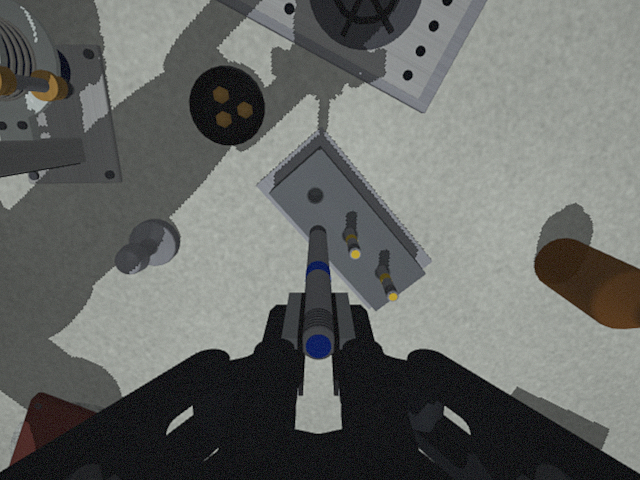

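View pics/s3.png

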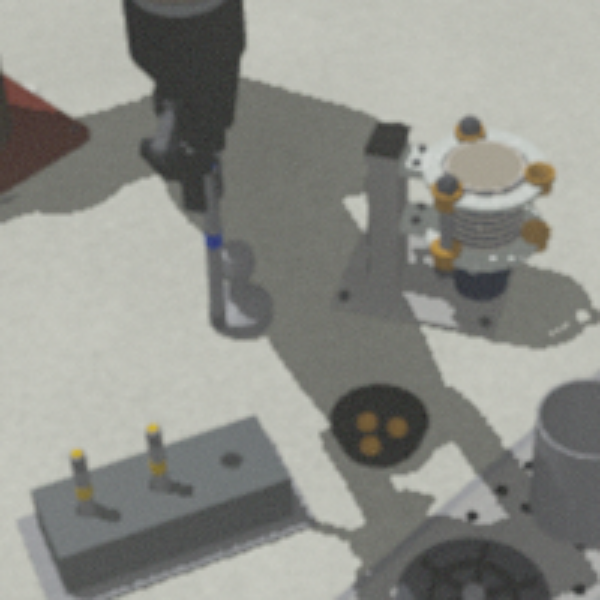

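Run:
```python
from h import *
np.set_printoptions(precision=4,suppress=True)
s=snap('wrist','w4'); o=get_obs(); p=o['position']; print(p,o['ee_rot'][:,2])
h=cv2.cvtColor(s['img'],cv2.COLOR_BGR2HSV); m=cv2.inRange(h,np.array((110,120,50)),np.array((130,255,255)))
n,l,st,c=cv2.connectedComponentsWithStats(m)
for i in range(1,n):
    if st[i,4]>20: print(st[i],c[i],'dot' if c[i][1]>310 else 'band',onz(s,*c[i],p[2]+.034))
d=c[1+np.argmax(st[1:,4])]; P=onz(s,*d,p[2]+.034)
for k in [0,.05,.0775,.1,.14,.15,.155]: print(k,proj(s,P-[0,0,k]))
t=onz(s,235.0*0+317.5,229,p[2]-.121);print('tip guess',t,P-t)
cv2.imwrite('pics/w4z.png',cv2.resize(s['img'][215:365,260:380],None,fx=4,fy=4,interpolation=cv2.INTER_CUBIC))
```

```text
[ 0.5481 -0.1295  0.3161] [-0.0003  0.0024 -1.    ]
[306 261  25  18 195] [317.6667 266.9385] band [ 0.5771 -0.1152  0.3501]
[306 334  25  24 472] [318.0424 345.7246] dot [ 0.5516 -0.1281  0.3501]
0 [[318.0424 345.7246]]
0.05 [[318.101  285.0582]]
0.0775 [[318.1214 263.8876]]
0.1 [[318.1346 250.2591]]
0.14 [[318.1527 231.5465]]
0.15 [[318.1564 227.6905]]
0.155 [[318.1582 225.8624]]
tip guess [ 0.5492 -0.1287  0.1951] [0.0023 0.0006 0.155 ]
```

View pics/w4z.png

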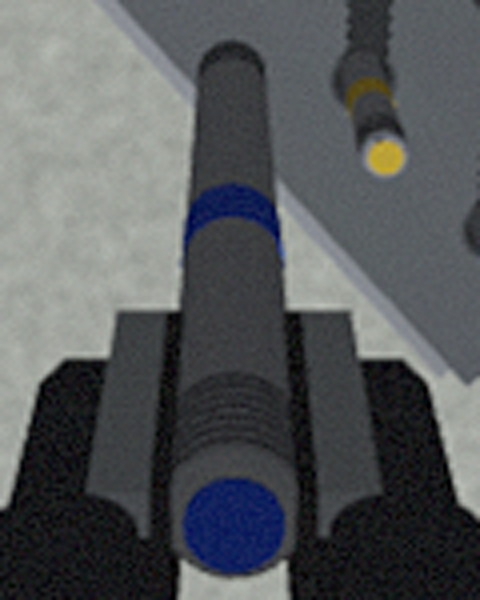

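Run:
```python
from h import *
np.set_printoptions(precision=4,suppress=True)
s=snap('scene','s4');o=get_obs();p=o['position'];print(p)
P=np.array([.5516,-.1281,p[2]+.034])
q=proj(s,[P,P-[0,0,.155]]);print('vertical rod pred',q)
z=cv2.resize(s['img'][170:250,230:310],None,fx=8,fy=8,interpolation=cv2.INTER_CUBIC)
cv2.imwrite('pics/s4z.png',z[:600])
w=snap('wrist')
ex=np.array([.894,.447,0])
for r,k in [(.006,.15),(.003,.155),(.0,.155)]:
  for tilt in [0,.01,.02,.03,.04,.05]:
    Q=P-[0,0,k]-ex*tilt*k; print(r,k,tilt,proj(w,Q+r*ex))
```

```text
[ 0.5478 -0.1294  0.3151]
vertical rod pred [[257.4272 185.8914]
 [262.901  240.3519]]
0.006 0.15 0 [[319.8176 218.7593]]
0.006 0.15 0.01 [[319.8179 220.8143]]
0.006 0.15 0.02 [[319.8182 222.8625]]
0.006 0.15 0.03 [[319.8184 224.9038]]
0.006 0.15 0.04 [[319.8187 226.9384]]
0.006 0.15 0.05 [[319.819  228.9661]]
0.003 0.155 0 [[319.8128 221.0819]]
0.003 0.155 0.01 [[319.8131 223.1575]]
0.003 0.155 0.02 [[319.8134 225.2261]]
0.003 0.155 0.03 [[319.8137 227.2877]]
0.003 0.155 0.04 [[319.8139 229.3423]]
0.003 0.155 0.05 [[319.8142 231.39  ]]
0.0 0.155 0 [[319.8134 225.0929]]
0.0 0.155 0.01 [[319.8136 227.1549]]
0.0 0.155 0.02 [[319.8139 229.21  ]]
0.0 0.155 0.03 [[319.8142 231.2581]]
0.0 0.155 0.04 [[319.8145 233.2994]]
0.0 0.155 0.05 [[319.8147 235.3338]]
```

View pics/s4z.png

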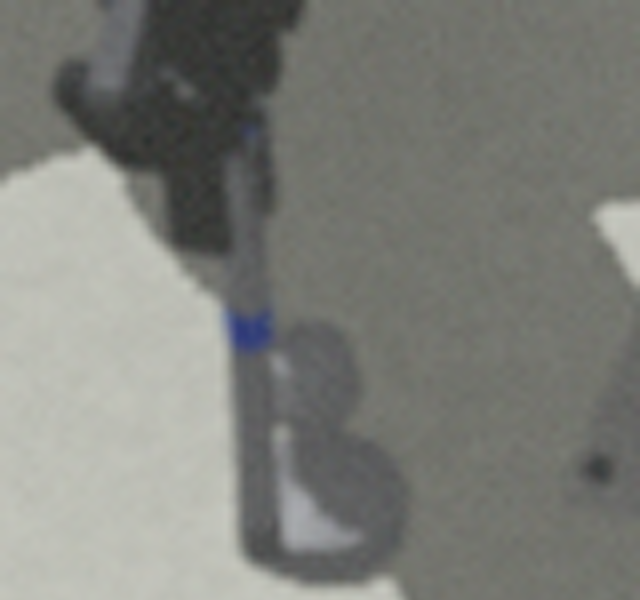

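The tip leans about 0.03 rad toward tool −x: the wrist view has the tip edge at v≈225, and the scene slope agrees. I'll correct that with ry = 1.6° while moving across to the magazine.

Call:
send_rows --deltas '[[[0.005,-0.008,-0.005,0,0.3,0,1],[0.014,-0.022,-0.01,0,0.6,0,1],[0.026,-0.042,-0.015,0,1.0,0,1],[0.04,-0.065,-0.015,0,1.4,0,1],[0.055,-0.09,-0.015,0,1.6,0,1],[0.07,-0.115,-0.015,0,1.6,0,1],[0.085,-0.14,-0.015,0,1.6,0,1],[0.1,-0.164,-0.015,0,1.6,0,1],[0.113,-0.185,-0.015,0,1.6,0,1],[0.122,-0.2,-0.015,0,1.6,0,1],[0.128,-0.21,-0.015,0,1.6,0,1],[0.128,-0.21,-0.015,0,1.6,0,1]]]'

```text
clock: 6.08
position: [0.5676, 0.1183, 0.3297]
ee_rot: [[0.893, 0.45, 0.021], [0.449, -0.893, 0.017], [0.026, -0.006, -1.0]]
ft_force: [-0.9, 0.3, -2.2]
finger_gap: 0.0104
```

Run:
```python
from h import *
np.set_printoptions(precision=4,suppress=True)
s=snap('wrist','w5'); o=get_obs(); p=o['position']; print(o['clock'],p,o['ee_rot'],o['joint_pos'],o['finger_gap'])
print(proj(s,[[.579,.2117,.153],[.579,.2117,.088]]))
```

```text
6.1333 [0.5678 0.1168 0.3297] [[ 0.8933  0.449   0.0209]
 [ 0.4487 -0.8935  0.0158]
 [ 0.0258 -0.0047 -0.9997]] [0.0584 0.0468 1.5355 0.0145 1.5374 1.1633] 0.010083608052686915
[[225.7113 156.9112]
 [241.3222 152.7369]]
```

View pics/w5.png

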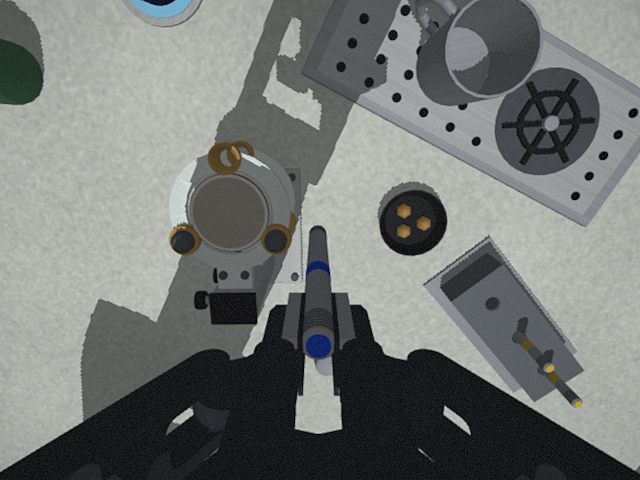

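The wrist view shows the open bushing mouth at (225,157), and my prediction was (225.7,156.9), so they match. Next I'll measure the mouth and the tip precisely.

```bash
cat >> h.py <<'E'
def rodmeas(s,p,R,edge_v=None,zt=.034):
    h=cv2.cvtColor(s['img'],cv2.COLOR_BGR2HSV); m=cv2.inRange(h,np.array((110,120,50)),np.array((130,255,255)))
    m[:310]=0
    n,l,st,c=cv2.connectedComponentsWithStats(m)
    d=c[1+np.argmax(st[1:,4])]
    return d,onz(s,*d,p[2]+zt)
E
python3 - <<'E'
from h import *
np.set_printoptions(precision=4,suppress=True)
s=snap('wrist'); o=get_obs(); p=o['position'];R=o['ee_rot']
d,P=rodmeas(s,p,R);print(p,d,P)
ex=R[:,0]*[1,1,0]
for tilt in [-.02,-.01,0,.01,.02]:
    a=P-[0,0,.15]-ex*tilt*.15;b=P-[0,0,.155]-ex*tilt*.155
    print(tilt,proj(s,[a+.006*ex,b+.003*ex,a-.006*R[:,1],a+.006*R[:,1]]).ravel(),b)
# rod edges near tip
g=s['img'].astype(int).sum(2)//3
for v in range(216,236,2): print(v,g[v,304:334])
h=cv2.cvtColor(s['img'],cv2.COLOR_BGR2HSV)
m=cv2.inRange(h,np.array((8,110,50)),np.array((22,255,255)))
cv2.imwrite('pics/w5z.png',cv2.resize(s['img'][125:255,160:310],None,fx=4.5,fy=4.5,interpolation=cv2.INTER_CUBIC))
E
```

```text
[0.5679 0.1158 0.3299] [318.0424 345.7733] [0.5709 0.1185 0.3639]
-0.02 [319.0632 219.3443 319.0766 221.7197 310.6328 227.57   327.4851 227.567 ] [0.5737 0.1199 0.2089]
-0.01 [319.0621 221.4098 319.0755 223.8067 310.6446 229.6103 327.4712 229.6074] [0.5723 0.1192 0.2089]
0 [319.061  223.469  319.0743 225.8872 310.6563 231.6444 327.4573 231.6416] [0.5709 0.1185 0.2089]
0.01 [319.0599 225.5219 319.0732 227.9612 310.668  233.6724 327.4434 233.6696] [0.5695 0.1178 0.2089]
0.02 [319.0588 227.5685 319.0721 230.0289 310.6796 235.6942 327.4296 235.6915] [0.5682 0.1171 0.2089]
216 [180 180 173 178 177 180 179 179 177 181 180 188 187 191 193 193 187 188
 186 187 188 189 184 189 188 183 180 179 178 183]
218 [187 181 179 180 178 181 185 187 188 183 182 181 183 187 183 189 194 190
 191 190 187 186 183 185 183 188 183 185 183 184]
220 [183 181 185 184 185 189 187 184 180 181 179 183 183 186 188 189 190 190
 186 187 184 184 182 184 184 185 186 189 180 180]
222 [177 178 183 186 187 189 186 181 176 173 176 182 186 187 186 183 182 181
 178 183 189 189 189 190 187 187 186 188 184 182]
224 [185 182 187 186 187 186 187 185 182 183 186 193 198 182 184 195 194 187
 181 184 186 189 186 189 187 186 187 189 187 185]
226 [191 194 193 192 188 192 192 193 177 119  69  53  30  27  33  42  44  75
 127 173 189 181 184 185 187 188 187 185 181 189]
228 [190 193 189 191 189 198 171 103  40  39  39  43  50  48  49  42  37  41
  35  55 119 169 187 182 179 186 185 189 189 189]
230 [187 188 190 188 188 158  85  29  39  38  60  67  63  62  64  65  60  63
  48  37  27 115 181 193 188 183 189 187 188 190]
232 [185 185 189 184 182 123  20  56  70  73  70  69  71  65  69  70  67  70
  71  67  52  39 149 189 187 185 190 188 183 182]
234 [187 184 188 185 174 112  51  68  62  67  72  68  67  64  73  71  68  66
  68  65  66  43 127 176 185 184 188 188 185 181]
```

View pics/w5z.png

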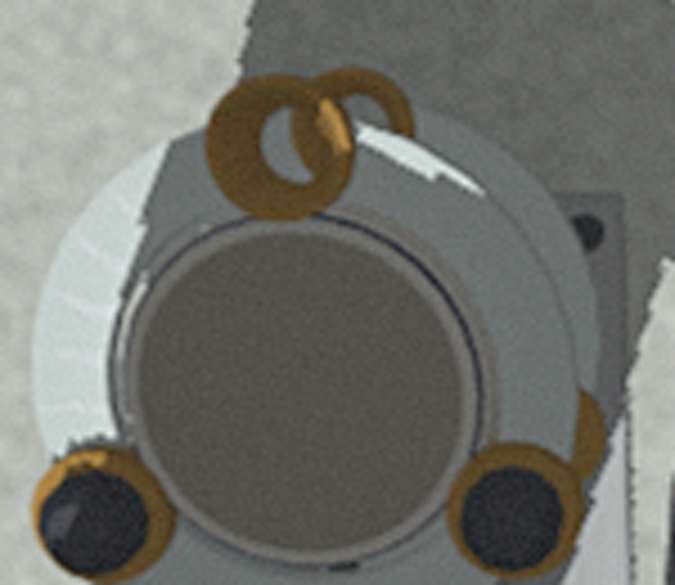

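Run:
```python
from h import *
np.set_printoptions(precision=4,suppress=True)
o=get_obs(); p=o['position'];R=o['ee_rot']
s=snap('wrist','w6'); print(p,get_obs()['position'],R[:,2])
d,P=rodmeas(s,p,R);print(d,P)
ex=R[:,0]*[1,1,0]
for tilt in [0,.01]:
    a=P-[0,0,.15]-ex*tilt*.15;b=P-[0,0,.155]-ex*tilt*.155
    print(tilt,proj(s,[a+.006*ex,b+.003*ex,a]).ravel(),b)
g=s['img'].astype(int).sum(2)//3
for v in (224,225,226,227,234): print(v,g[v,304:334])
h=cv2.cvtColor(s['img'],cv2.COLOR_BGR2HSV)
m=cv2.inRange(h,np.array((8,90,30)),np.array((25,255,255)))[125:185,195:265]
# fit flange circle: left/bottom outline
n,l,st,c=cv2.connectedComponentsWithStats(m); i=1+np.argmax(st[1:,4]); print(st[i]+[195,125,0,0,0])
cs,_=cv2.findContours((l==i).astype(np.uint8),cv2.RETR_CCOMP,cv2.CHAIN_APPROX_NONE)
for k in cs:
    if len(k)>8:
        (x,y),(aa,bb),_=cv2.fitEllipse(k); print('contour',len(k),x+195,y+125,aa,bb)
big=max(cs,key=len).reshape(-1,2)+[195,125]
sel=big[(big[:,0]<225)]
(x,y),r=cv2.minEnclosingCircle(sel.astype(np.float32));print(x,y,r)
A=np.c_[2*sel,np.ones(len(sel))];sol=np.linalg.lstsq(A,(sel**2).sum(1),rcond=None)[0];print('circ',sol[:2],np.sqrt(sol[2]+sol[0]**2+sol[1]**2))
print('bush',onz(s,*sol[:2],.153),proj(s,[[.579,.2117,.153]]))
```

```text
[0.5679 0.1158 0.3299] [0.568  0.1152 0.33  ] [ 0.0212  0.0154 -0.9997]
[318.0578 345.7623] [0.571  0.1174 0.3639]
0 [318.9597 223.5386 318.9768 225.9544 318.9659 231.7078] [0.571  0.1174 0.2089]
0.01 [318.9613 225.5903 318.9784 228.0272 318.9674 233.7346] [0.5696 0.1168 0.2089]
224 [190 188 190 189 191 188 183 180 181 187 187 195 200 185 182 197 191 190
 185 187 189 190 190 188 185 186 189 184 186 186]
225 [192 196 195 192 192 188 186 183 188 171 149 137 131 118 115 133 134 156
 176 187 187 186 189 188 188 188 186 186 182 183]
226 [192 194 188 190 190 192 188 192 176 116  70  57  31  25  27  42  44  78
 128 172 186 185 181 183 190 184 186 189 184 185]
227 [192 194 188 189 189 192 196 172 104  52  34  39  33  41  46  33  30  19
  55 116 171 186 183 180 183 186 185 187 192 188]
234 [186 185 182 187 177 117  51  69  72  66  69  67  70  69  69  70  69  67
  69  69  67  43 125 179 189 188 187 188 187 180]
[204 140  47  34 850]
contour 134 224.46226119995117 155.6843776702881 30.560972213745117 44.936336517333984
contour 45 221.31744003295898 156.84674072265625 11.177104949951172 20.12550163269043
219.63414001464844 157.1707305908203 16.18326187133789
circ [220.2022 157.0571] 15.729138607157294
bush [0.5774 0.213  0.153 ] [[222.3581 155.9403]]
```

Call:
send_rows --deltas '[[[0.004,-0.006,0,0,0,0,1],[0.011,-0.018,0,0,0,0,1],[0.021,-0.034,0,0,0,0,1],[0.031,-0.051,0,0,0,0,1],[0.04,-0.066,0,0,0,0,1],[0.046,-0.075,0.005,0,0,0,1],[0.0495,-0.0805,0.01,0,0,0,1],[0.0495,-0.0805,0.015,0,0,0,1],[0.0495,-0.0805,0.015,0,0,0,1],[0.0495,-0.0805,0.015,0,0,0,1],[0.0495,-0.0805,0.015,0,0,0,1]]]'

```text
clock: 7.15
position: [0.5767, 0.2087, 0.3166]
ee_rot: [[0.895, 0.446, 0.021], [0.446, -0.895, 0.015], [0.026, -0.004, -1.0]]
ft_force: [-0.2, 0.4, -1.2]
finger_gap: 0.0105
```

Run:
```python
from h import *
np.set_printoptions(precision=4,suppress=True)
o=get_obs(); p=o['position'];R=o['ee_rot']
s=snap('wrist','w7'); print(p,get_obs()['position'],R)
d,P=rodmeas(s,p,R);print(d,P)
cv2.imwrite('pics/w7z.png',cv2.resize(s['img'][180:300,240:400],None,fx=5,fy=5,interpolation=cv2.INTER_CUBIC))
t=snap('top','t7');cv2.imwrite('pics/t7z.png',cv2.resize(t['img'][200:300,180:300],None,fx=5,fy=5,interpolation=cv2.INTER_CUBIC))
t=snap('scene','s7');cv2.imwrite('pics/s7z.png',cv2.resize(t['img'][120:240,300:420],None,fx=5,fy=5,interpolation=cv2.INTER_CUBIC))
print(proj(s,[[.578,.2122,.153],[.578,.2122,.088]]))
```

```text
[0.5767 0.2087 0.3166] [0.5768 0.2088 0.3169] [[ 0.8948  0.446   0.0213]
 [ 0.4458 -0.895   0.0149]
 [ 0.0257 -0.0039 -0.9997]]
[318.0235 345.7564] [0.5798 0.2104 0.3506]
[[316.0692 218.1248]
 [316.6555 203.845 ]]
```

View pics/w7z.png

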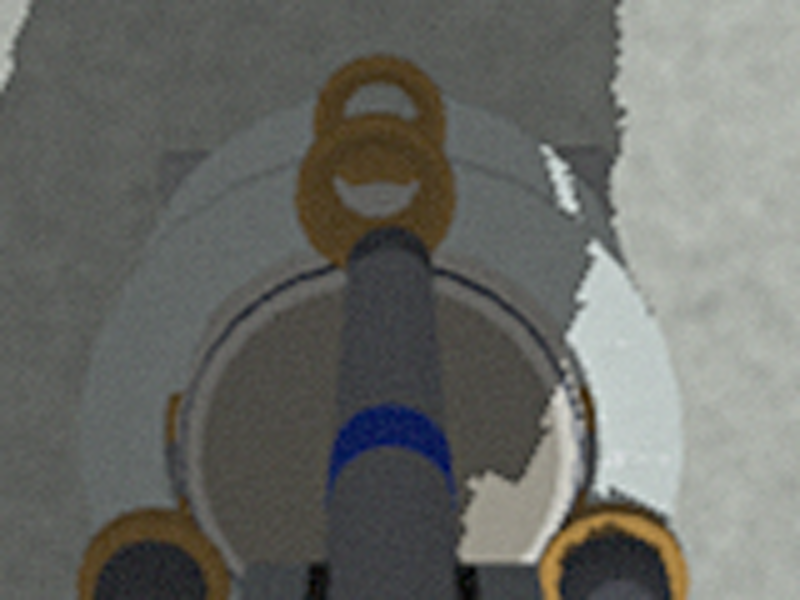

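View pics/s7z.png

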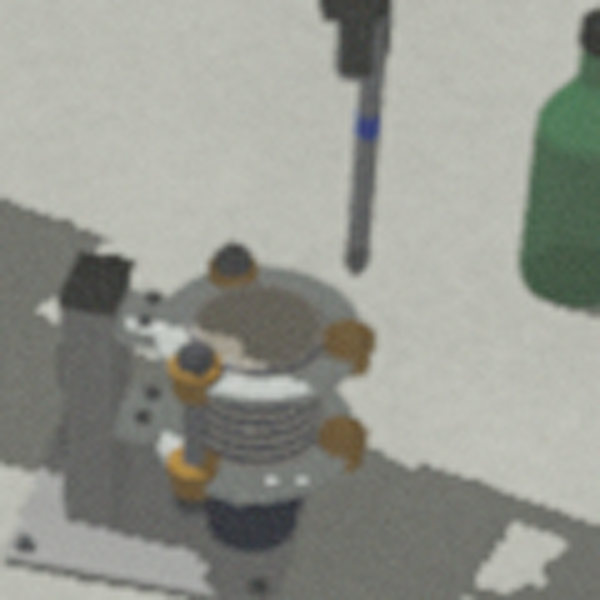

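The wrist view puts the flange centre at (314.9,218.1) and the tip axis at u=317.6. That means −2.4 mm along tool y. I'll shift by that and lower into the upper bushing.

Call:
send_rows --deltas '[[[0,-0.0024,0,0,0,0,1],[0,-0.0024,0.006,0,0,0,1],[0,-0.0024,0.013,0,0,0,1],[-0.0005,-0.0024,0.02,0,0,0,1],[-0.0007,-0.0023,0.027,0,0,0,1],[-0.0009,-0.0023,0.034,0,0,0,1],[-0.001,-0.0022,0.04,0,0,0,1],[-0.0012,-0.0022,0.045,0,0,0,1],[-0.0013,-0.0022,0.049,0,0,0,1],[-0.0014,-0.0022,0.052,0,0,0,1],[-0.0014,-0.0022,0.055,0,0,0,1],[-0.0014,-0.0022,0.055,0,0,0,1]]]'

```text
clock: 8.3
position: [0.5756, 0.2111, 0.2615]
ee_rot: [[0.895, 0.446, 0.021], [0.446, -0.895, 0.015], [0.026, -0.004, -1.0]]
ft_force: [-0.3, -0.3, -2.4]
finger_gap: 0.0106
```

Run:
```python
from h import *
np.set_printoptions(precision=4,suppress=True)
o=get_obs(); p=o['position'];R=o['ee_rot']; print(o['ft_force'],o['moment'])
s=snap('wrist','w8'); print(p,get_obs()['position'],R[:,2])
d,P=rodmeas(s,p,R);print(d,P)
a=cv2.resize(s['img'][180:300,240:400],None,fx=2.5,fy=2.5,interpolation=cv2.INTER_CUBIC)
t=snap('scene','s8');b=cv2.resize(t['img'][120:240,300:420],None,fx=3.2,fy=3.2,interpolation=cv2.INTER_CUBIC)
O=np.zeros((384,790,3),np.uint8);O[:300,:400]=a;O[:,402:786]=b;cv2.imwrite('pics/c8.png',O)
```

```text
[-0.2838 -0.2797 -2.3509] [0.0249 0.0592 0.0129]
[0.5756 0.2111 0.2615] [0.5758 0.2111 0.2619] [ 0.0214  0.0152 -0.9997]
[318.0149 345.7723] [0.5787 0.2127 0.2955]
```

View pics/c8.png

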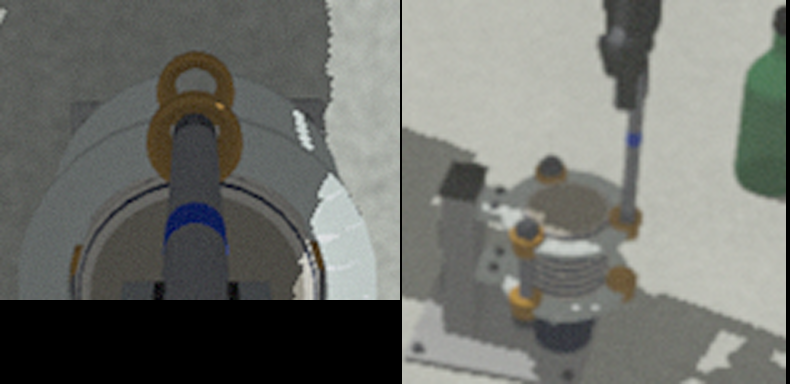

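The rod is in the upper bushing: centred in the flange at zoom x≈195, with no contact force. I'll keep lowering.

Call:
send_rows --deltas '[[[-0.0001,0,0.004,0,0,0,1],[-0.0002,0,0.009,0,0,0,1],[-0.0004,0,0.014,0,0,0,1],[-0.0005,0,0.019,0,0,0,1],[-0.0006,0,0.024,0,0,0,1],[-0.0008,0,0.029,0,0,0,1],[-0.0009,0,0.034,0,0,0,1],[-0.001,0,0.038,0,0,0,1],[-0.0011,0,0.042,0,0,0,1],[-0.0012,0,0.045,0,0,0,1],[-0.0012,0,0.045,0,0,0,1]]]'

```text
clock: 9.32
position: [0.5755, 0.2112, 0.2163]
ee_rot: [[0.895, 0.446, 0.021], [0.446, -0.895, 0.015], [0.026, -0.004, -1.0]]
ft_force: [-0.0, -0.4, -2.2]
finger_gap: 0.0107
```

Run:
```python
from h import *
np.set_printoptions(precision=4,suppress=True)
o=get_obs(); p=o['position'];R=o['ee_rot']; print(o['ft_force'],o['moment'])
s=snap('wrist','w9'); print(p,R[:,2])
d,P=rodmeas(s,p,R);print(d,P)
a=cv2.resize(s['img'][180:300,240:400],None,fx=2.5,fy=2.5,interpolation=cv2.INTER_CUBIC)
t=snap('scene','s9');b=cv2.resize(t['img'][120:240,300:420],None,fx=3.2,fy=3.2,interpolation=cv2.INTER_CUBIC)
O=np.zeros((384,790,3),np.uint8);O[:300,:400]=a;O[:,402:786]=b;cv2.imwrite('pics/c9.png',O)
```

```text
[-0.0137 -0.4391 -2.151 ] [0.0233 0.02   0.0112]
[0.5755 0.2112 0.2163] [ 0.0212  0.0152 -0.9997]
[318.0065 345.8022] [0.5786 0.2129 0.2503]
```

View pics/c9.png

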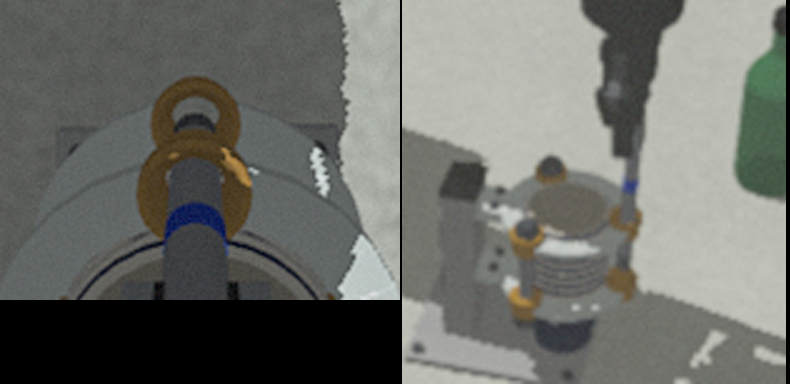

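The tip lines up with the lower bushing, again with no force. I'll lower the remaining 45 mm.

Call:
send_rows --deltas '[[[-0.0001,0,0.004,0,0,0,1],[-0.0002,0,0.009,0,0,0,1],[-0.0004,0,0.014,0,0,0,1],[-0.0005,0,0.019,0,0,0,1],[-0.0006,0,0.024,0,0,0,1],[-0.0008,0,0.029,0,0,0,1],[-0.0009,0,0.034,0,0,0,1],[-0.001,0,0.038,0,0,0,1],[-0.0011,0,0.042,0,0,0,1],[-0.0012,0,0.045,0,0,0,1],[-0.0012,0,0.045,0,0,0,1],[-0.0012,0,0.045,0,0,0,1]]]'

```text
clock: 10.42
position: [0.5754, 0.2113, 0.1715]
ee_rot: [[0.895, 0.446, 0.021], [0.446, -0.895, 0.015], [0.026, -0.004, -1.0]]
ft_force: [-3.0, -0.4, -3.2]
finger_gap: 0.0104
```

Run:
```python
from h import *
np.set_printoptions(precision=4,suppress=True)
o=get_obs(); p=o['position'];R=o['ee_rot']; print(o['ft_force'],o['moment'],o['finger_gap'])
s=snap('wrist','w10'); print(p,R[:,2])
d,P=rodmeas(s,p,R);print(d,P)
a=cv2.resize(s['img'][180:400,220:420],None,fx=2,fy=2,interpolation=cv2.INTER_CUBIC)
t=snap('scene','s10');b=cv2.resize(t['img'][140:240,310:410],None,fx=3.8,fy=3.8,interpolation=cv2.INTER_CUBIC)
print('pred bush bottom, tip',proj(t,[[.5775,.2131,.07],[.5775,.2131,.05],[.5775,.2131,.153]]))
O=np.zeros((440,790,3),np.uint8);O[:440,:400]=a;O[:380,402:782]=b;cv2.imwrite('pics/c10.png',O)
```

```text
[-3.043  -0.4056 -3.1793] [-0.2553  0.4053 -0.014 ] 0.010364422308394003
[0.5754 0.2113 0.1715] [ 0.0211  0.0151 -0.9997]
[318.0127 345.5932] [0.5785 0.2131 0.2055]
pred bush bottom, tip [[367.245  210.9294]
 [366.8396 216.5414]
 [369.0095 186.5034]]
```

View pics/c10.png

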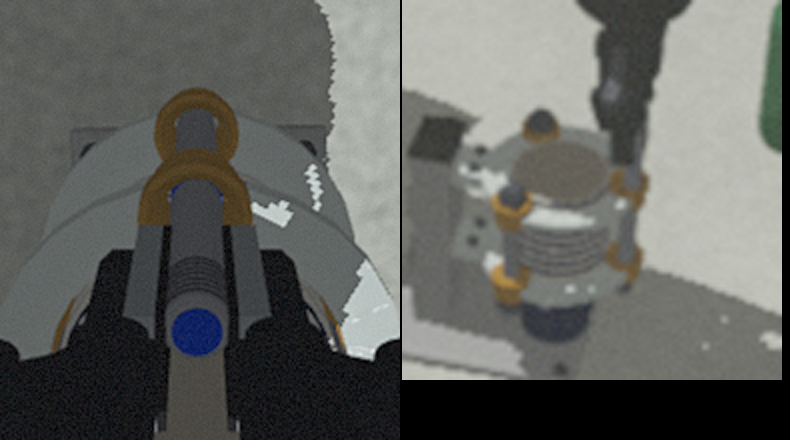

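The tip is out below the lower bushing, at about (368.5,215) in the scene view. There is a light −3 N side load along x, so I'll shift about 1 mm to relieve it.

Call:
send_rows --deltas '[[[-0.0005,-0.0002,0,0,0,0,1],[-0.001,-0.0004,0,0,0,0,1],[-0.001,-0.0004,0,0,0,0,1],[-0.001,-0.0004,0,0,0,0,1],[-0.001,-0.0004,0,0,0,0,1],[-0.001,-0.0004,0,0,0,0,1]]]'

```text
clock: 11.02
position: [0.5746, 0.2114, 0.172]
ee_rot: [[0.895, 0.446, 0.022], [0.446, -0.895, 0.015], [0.027, -0.004, -1.0]]
ft_force: [0.6, -0.8, -2.0]
finger_gap: 0.0103
```

Run:
```python
from h import *
np.set_printoptions(precision=4,suppress=True)
o=get_obs(); p=o['position'];print(o['ft_force'],o['moment'],o['finger_gap'],o['position'])
s=snap('wrist','w11');print(rodmeas(s,p,o['ee_rot']))
print(get_obs()['ft_force'],get_obs()['moment'])
```

```text
[ 0.6374 -0.842  -2.0092] [ 0.0367  0.0474 -0.037 ] 0.01028308888106381 [0.5746 0.2114 0.172 ]
(array([318.0299, 345.8038]), array([0.5777, 0.213 , 0.206 ]))
[-1.0844  1.1893 -1.6311] [-0.0385  0.0133 -0.0147]
```

Run:
```python
from h import *
import pickle
np.set_printoptions(precision=4,suppress=True)
D=pickle.load(open('d0.pkl','rb'))
def band(s,bx):
    u0,v0,u1,v1=bx
    h=cv2.cvtColor(s['img'],cv2.COLOR_BGR2HSV)[v0:v1,u0:u1];m=cv2.inRange(h,np.array((105,80,40)),np.array((130,255,255)))
    n,l,st,c=cv2.connectedComponentsWithStats(m,connectivity=8)
    return [(st[i,4],c[i]+[u0,v0]) for i in range(1,n) if st[i,4]>2]
def zfit(s,xy,v):
    zs=np.linspace(0,.3,601);q=proj(s,[[*xy,z] for z in zs]);return zs[np.argmin(abs(q[:,1]-v))]
for b in band(D['scene'],(250,240,280,290)): print('stand',b,zfit(D['scene'],(.548,-.128),b[1][1]))
o=get_obs();s=snap('scene','s12')
for b in band(s,(340,140,400,225)): print('now',b,zfit(s,(.5775,.2131),b[1][1]))
print(o['ft_force'],o['moment'],o['joint_velocities'])
w=snap('wrist','w12')
cv2.imwrite('pics/c12.png',cv2.resize(s['img'][140:240,310:430],None,fx=5,fy=5,interpolation=cv2.INTER_CUBIC))
```

```text
stand (np.int32(11), array([263.3636, 248.5455])) 0.166
stand (np.int32(13), array([265.6154, 269.6154])) 0.0955
[-1.0844  1.1893 -1.6311] [-0.0385  0.0133 -0.0147] [-0.0015  0.0017  0.0009  0.0012  0.0018 -0.0004]
```

View pics/c12.png

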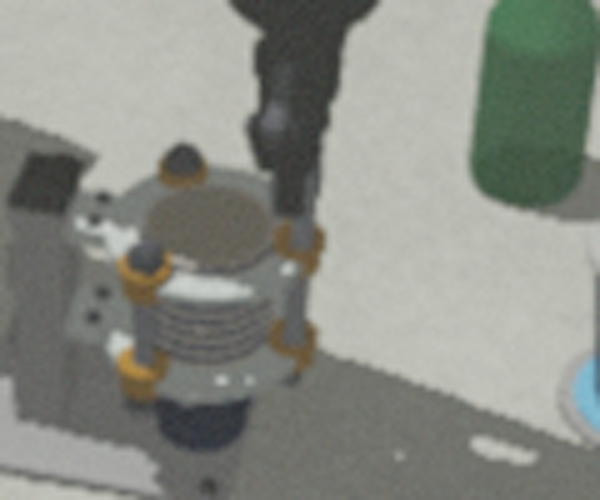

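View pics/w12.png

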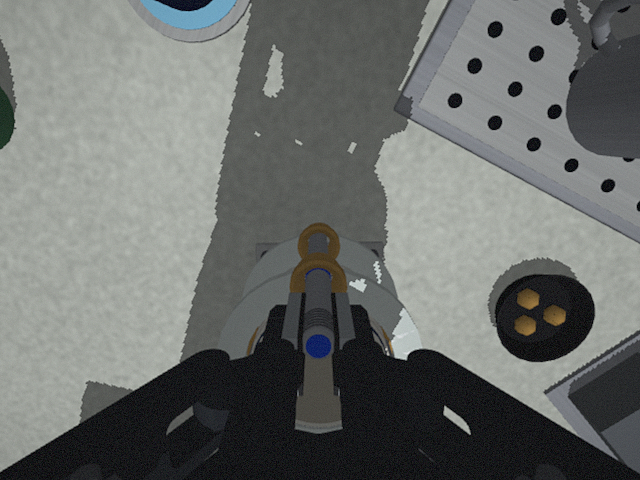

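Run:
```python
from h import *
o=get_obs();print(o['clock'],o['position'],o['ft_force'],o['finger_gap'])
print(sign_off())
```

```text
11.1667 [0.57444705 0.2113418  0.17184411] [-0.23611496 -0.21778853 -2.13262314] 0.010669653541349203
the job is handed in; nothing more can be done
None
```

I took the long rod out of the stand and threaded it through both bushings. I handed the job in at about 11.2 s, with the gripper still holding the rod there; sign-off gives no verdict.

**How it went:** After lifting, the rod leaned about 0.03 rad, so I turned the tool 1.6° to straighten it. Once it was through both bushings there was a side load of about 3 N, which I took off with a 1 mm shift.

**Last checks:**
- **Forces:** side force on the wrist is down to sensor noise, about 0.3 N in the last reading. The earlier readings scattered by 1–2 N.
- **Position:** the rod's top is within about 1 mm of the bushing axis in the wrist view. It did not slip in the grip after lifting, and the arm was still.
- **Lean:** I did not measure the lean again once the rod was in. Before insertion it was about 0.01 rad or less.
- **Clearance:** the fingertips are at 172 mm, above the magazine's 165 mm top.
- **Tip depth:** arm height puts the tip about 19 mm below the lower bushing. The low-resolution scene view suggests it could be only about 15 mm. That is still inside 12–30 mm, and the blue band's height after lifting supported the 19 mm figure.
- **Bushing position:** the cameras disagreed by up to about 4 mm on where the bushing is, so I relied on the wrist camera. Nothing touched on the way in until the rod was through.

I steered clear of the other rods and objects, and they looked unmoved in the pictures I viewed. I did not measure their positions again at the end.

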